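Load two sinkers into the spring-loaded sinker magazine

TASK

Load both steel sinkers into the spring-loaded sinker magazine on the shelf, one at a time, disc down and stem up: feel for the mouth of the tube, push the first gently down past the two spring lips until they have snapped back over its disc, let go of it, then push the second in on top of it in the same way. Both must stay in, held down by the lips and released; never press or wedge on the magazine with more than 35 N (all its contacts taken together, the side thrust on the lips too), and leave the reel, the float, the lure box and the tackle tray as they are.

Things in the scene. Friction and masses are not known exactly. Their poses are not given: they have to be found in the camera images.
- magazine: Fixed sinker magazine: aluminium foot plate (90 mm in its x, 110 mm in its y, 8 mm thick) with an upright grey plastic tube in it. Origin: centre of the foot's underside, on the plank; z up. The tube is clamped somewhere along a slot: its axis has x = 0 but any y from -13 to +13 mm, NOT shown by any pose given here, so find the mouth by feel or sight. The tube does not shift when pushed.
- magazine_flange (a point): Point 105 mm above the magazine's origin, same axes: the height of the flat flange on top of the tube (47 mm in x, 70 mm in y; its centre shifted by the tube's unknown y). The mouth in it and the channel below are square, 37 by 37 mm, sides along x and y: 1.5 mm free all round a sinker's disc. Windows in the tube's +x and -x sides show the inside.
- magazine_home (a point): Point 77 mm above the magazine's origin (not moved with the tube): height of the underside of a sinker that is home, its disc's top under the lips. Two sprung steel lips reach in from +x and -x to 13.5 mm from the tube's axis; their slopes start 3 mm, their flat undersides lie 14 mm below the flange. They give way outward and snap back; pushing a disc past takes 7 to 16 N.
- magazine_deep (a point): Point 31 mm above the magazine's origin: where the first sinker's underside ends once the second is home on its stem. Below the sinkers a spring plate: empty it is 23 mm below the flange, pushes up 3 N plus 0.06 N per mm, and stops hard 79 mm below the flange: with the second home 5 mm of travel are left. The first one home has its stem 18 mm above the flange.
- sinker_a: One of two alike loose steel sinkers, 130 g: a flat disc 34 mm across, 14 mm thick (sharp-edged), with a round upright stem on it, 14 mm across, 32 mm long; 46 mm high in all. Starts standing on the plank, stem up. Origin: centre of the disc's underside, z up the stem. Grip the stem at least 16 mm above the disc so that the fingers stay above the flange when it is home.
- sinker_b: One of two alike loose steel sinkers, 130 g: a flat disc 34 mm across, 14 mm thick (sharp-edged), with a round upright stem on it, 14 mm across, 32 mm long; 46 mm high in all. Starts standing on the plank, stem up. Origin: centre of the disc's underside, z up the stem. Grip the stem at least 16 mm above the disc so that the fingers stay above the flange when it is home.
- reel: Bystander: grey aluminium spinning reel, loose, about 80 mm long, 95 mm wide with its crank, 82 mm high; origin at the centre of its foot's underside. Leave alone.
- float: Bystander: orange plastic float, loose, standing upright, 48 mm across, 72 mm high; origin at the centre of its underside. Leave alone.
- lure_box: Bystander: clear polystyrene box with its hinged lid shut, fixed, 130 mm by 200 mm, about 75 mm high with the knob of the lid; origin at the centre of its underside. Leave alone.
- tackle_tray: Bystander: green plastic tackle tray, fixed, 160 mm by 180 mm, 80 mm high, its drawer half open towards the robot; origin at the centre of its underside. Leave alone.
- tackle_tray_drawer0_handle (a point): Middle of the bar handle of the tackle tray's drawer, which slides. Leave alone.
- lure_lid (a joint): Opening angle of the lure box's lid in rad, 0 shut. Leave alone.

How it is judged (in metres and radians):
On the way:
1. the first sinker is in the tube under the lips, stem up, and let go (((z of sinker_a in the frame of magazine between 0.066 and 0.0795 m and horizontal distance between sinker_a and magazine below 0.018 m and angle between sinker_a's own z axis and vertical below 0.15 rad and contact force between the fingers and sinker_a below 0.05 N and linear speed of sinker_a below 0.02 m/s) or (z of sinker_b in the frame of magazine between 0.066 and 0.0795 m and horizontal distance between sinker_b and magazine below 0.018 m and angle between sinker_b's own z axis and vertical below 0.15 rad and contact force between the fingers and sinker_b below 0.05 N and linear speed of sinker_b below 0.02 m/s))), for 0.2 s.
At the end, for the whole second after the job is handed in: Both sinkers are in the tube, upright (within 0.15 rad), at rest and released: one right under the lips (its underside 66 to 79.5 mm above the plank), the other beneath it (underside 20 to 36 mm), both within 18 mm of the foot's centre line (((z of sinker_a in the frame of magazine between 0.066 and 0.0795 m and horizontal distance between each of sinker_a, sinker_b and magazine below 0.018 m and angle between each of sinker_a, sinker_b's own z axis and vertical below 0.15 rad and z of sinker_b in the frame of magazine between 0.02 and 0.036 m) or (z of sinker_b in the frame of magazine between 0.066 and 0.0795 m and horizontal distance between each of sinker_b, sinker_a and magazine below 0.018 m and angle between each of sinker_b, sinker_a's own z axis and vertical below 0.15 rad and z of sinker_a in the frame of magazine between 0.02 and 0.036 m)) and contact force between the fingers and sinker_a below 0.05 N and linear speed of each of sinker_a, sinker_b below 0.02 m/s and contact force between the fingers and sinker_b below 0.05 N); the robot touches nothing.
It fails at once if the magazine is loaded with more than 35 N, all its contacts added up (contact force between magazine and anything else above 35 N).
It fails at once if the reel is moved more than 15 mm (distance of reel from where it was at the start of the episode above 0.015 m).
It fails at once if the float is moved more than 15 mm (distance of float from where it was at the start of the episode above 0.015 m).
It fails at once if the tackle tray's drawer is moved more than 15 mm (distance of tackle_tray_drawer0_handle from where it was at the start of the episode above 0.015 m).
It fails at once if the lure box is opened (value of joint lure_lid above 0.15 rad).
It also fails if it takes over 72 s, if anything falls off the work surface, if the arm or the gripper's body presses on something with over 40 N, if the wrist force passes 120 N, or if a joint passes its speed limit or range.

ROBOT

A 6-joint arm with a two-finger parallel gripper is mounted at the origin on the work surface. World frame = base frame: x ahead of the robot, y to its left, z up, the work surface at z = 0. Lengths are in mm, angles in rad, forces in N, time in s.
With the tool pointing down it reaches from about 225 to 875 mm from the base axis. Payload 3.4 kg.
Tool frame: the origin (TCP) lies on the centre line of the jaws, within the pads' length; the fingertips stand 11 mm ahead of it and the grasp point (between the pads) lies 8 mm behind it; z points along the fingers, y is the line along which they close (so a half turn about z gives the same grasp; the last joint's range is limited). The gripper opens to 85 mm and grips with 20 to 120 N. Pads are 22 mm wide; open, the fingers measure 114 mm over their backs; the gripper's body (76 mm by 85 mm) begins 54 mm behind the grasp point. The pads swing forward as they close: fully open they stand 13 mm farther back than shut.
Start: joints at [-1.412, 0.276, 1.505, -0, 1.361, -0.121], TCP at [158.792, -552.672, 242.328] pointing down, gripper open.
Joint ranges: [-2.89, 2.89], [-0.75, 2.08], [0.22, 2.7], [-1.18, 4.32], [0.11, 2.71], [-2.7, 2.7]. Speed limits (rad/s): [2.57, 2.57, 3.14, 3.14, 3.14, 3.14].

INTERFACE

Orientations are given as a unit quaternion [w, x, y, z].
In Python, from cell import robot, viewer gives the robot as it stands.
- The arm moves only by the tool move_arm, never from a script. Its argument "targets" is a list of rows, each an object of numbers: "x", "y", "z": the shift along the tool's x, y, z in m; "wx", "wy", "wz": the turn, a rotation vector about the tool's x, y, z in degrees; "fingers": the opening, from -1 (shut) to 1 (fully open). In form: [{"x": .., "y": .., "z": .., "wx": .., "wy": .., "wz": .., "fingers": ..}, ...]. A call has 1 to 10 rows; each row is the pose to reach, as a shift and turn from the pose commanded when the call began, along the tool's axes at that moment; what a row does not reach only later rows make up. A row lasts 1/8 s, in which the tool goes at most 62.5 mm and 10.7 degrees, less where a joint would pass 70% of its speed; a pose out of reach is approached as far as the arm can. A call with a gripper value outside its range is refused whole. The fingers move at their own pace and stop on an object; "force" is the grip in N (left out, the last holds). Time passes only in rows, so rows that repeat a pose let the fingers close. It gives the time, the measured TCP pose, the force, the opening and the grip force at its end, in the units of the state.
- robot.get_obs(): the state, without advancing time (a new reading comes with each control period).
- viewer.snapshot(name): name is "side" or "top"; returns a dict with "color" (420x560x3 uint8, red, green, blue), "depth" (420x560 float32, mm along the optical axis (not along the pixel's ray), 0 where there is no reading), "fovy" (degrees; the focal length in pixels is half the picture's height over the tangent of half this angle, whatever the lens; pixels are square), "cx", "cy" (the principal point, pixels), "dist_coeffs" ([k1, k2, p1, p2, k3] as OpenCV has them; the pictures are not rectified), "cam_to_world" (4x4, takes a point from camera to world coordinates). Camera axes: x right, y down, z forward; pixel columns grow to the right and rows downward; lengths in mm; the calibration is good to about 2 mm. A picture is of the moment at which its call begins.
- robot.job_done(): hands the job in; it is judged then, once.
The state is a dict: "time_s": time; "joints": joint angles; "joint_vel": joint speeds; "joint_efforts": joint torques, N m; "tool_pos": TCP position; "eef_rot": TCP orientation; "contact_force": force on the tool from outside, world axes, zero at the start; "moment": the same for the moment, N m; "opening": finger opening in mm; "finger_force": force on a finger pad.
Only numpy, scipy, OpenCV 4.12 (cv2) and the standard library are available. Lean on these libraries where they do the work, as an engineer would, in place of code of your own. Each camera call takes 0.05 s, during which the arm holds its last target. There are 200 camera calls.

## Working session

There is one attempt and no reset: what is moved stays moved. The work goes in short steps, Python scripts to look and compute and a tool call to move; the robot and the scene stay as the last step left them, time stands still between calls to the robot, and variables do not carry over. Pictures are saved under pics/ and viewed, at most 10 in all, crops included, and the job is handed in when it is done.

Besides the shell and the picture viewer there is one more tool, called after "Request:" as name(argument=value, ...), one argument or row to a line, values as JSON. move_arm: Moves the arm, as the interface text tells. Its arguments: {"type":"object","properties":{"targets":{"type":"array","items":{"type":"object","properties":{"x":{"type":"number"},"y":{"type":"number"},"z":{"type":"number"},"wx":{"type":"number"},"wy":{"type":"number"},"wz":{"type":"number"},"fingers":{"type":"number"}}}},"force":{"type":"number"}},"required":["targets"]}

```bash
ls; mkdir -p pics
cat > h.py <<'E'
import numpy as np, cv2
from cell import robot, viewer
def snap(n):
    s=viewer.snapshot(n); np.savez('%s.npz'%n,**{k:np.array(v) for k,v in s.items()}); return s
def cloud(s):
    H,W=s['depth'].shape; f=H/2/np.tan(np.radians(s['fovy'])/2)
    K=np.array([[f,0,s['cx']],[0,f,s['cy']],[0,0,1.]])
    u,v=np.meshgrid(np.arange(W),np.arange(H))
    p=np.stack([u,v],-1).reshape(-1,1,2).astype(float)
    n=cv2.undistortPoints(p,K,np.array(s['dist_coeffs'],float)).reshape(H,W,2)
    d=np.array(s['depth'],float); c=np.dstack([n*d[...,None],d])
    M=np.array(s['cam_to_world']); P=c@M[:3,:3].T+M[:3,3]; P[d==0]=np.nan
    return P
E
python3 - <<'E'
from h import *
for n in ['top','side']:
    s=snap(n); cv2.imwrite(f'pics/{n}0.png',s['color'][...,::-1]); print(n,s['fovy'],np.round(s['cam_to_world'],3).tolist(),s['dist_coeffs'])
print(robot.get_obs())
E
```

```text
pics
top 57.119205097022245 [[-0.013, -0.986, 0.166, 422.993], [-1.0, 0.014, 0.006, 15.535], [-0.008, -0.166, -0.986, 1028.206], [0.0, 0.0, 0.0, 1.0]] [0.03210742 0.         0.         0.         0.        ]
side 50.151417913092345 [[-0.889, -0.239, 0.392, 99.589], [-0.458, 0.429, -0.778, 1003.389], [0.018, -0.871, -0.491, 725.214], [0.0, 0.0, 0.0, 1.0]] [-0.1082058  0.         0.         0.         0.       ]
{'time_s': 0.1, 'joints': array([-1.41202609e+00,  2.76508098e-01,  1.50598753e+00, -9.86309824e-06,
        1.36070136e+00, -1.21013363e-01]), 'joint_vel': array([ 0.00069177,  0.0004581 , -0.00276203, -0.00099055,  0.00015565,
       -0.00093706]), 'joint_efforts': array([ 1.16611514e-03, -4.17700195e+01, -2.46405745e+01, -2.27579776e-04,
        5.82730121e-03,  1.46609850e-06]), 'tool_pos': array([ 158.69798662, -552.20201107,  241.54726081]), 'eef_rot': array([-8.01930644e-04,  9.90230626e-01,  1.39436952e-01, -1.99641403e-05]), 'contact_force': array([-0.00619423, -0.63484879,  0.35903795]), 'moment': array([ 0.02063406, -0.01181062,  0.02740241]), 'finger_force': 0.0, 'opening': 85.39930911631308}
```

View pics/top0.png

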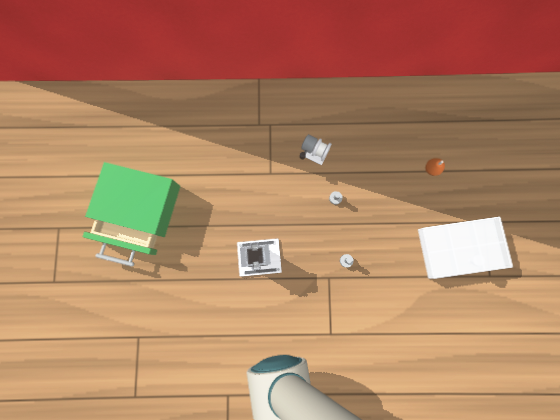

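View pics/side0.png

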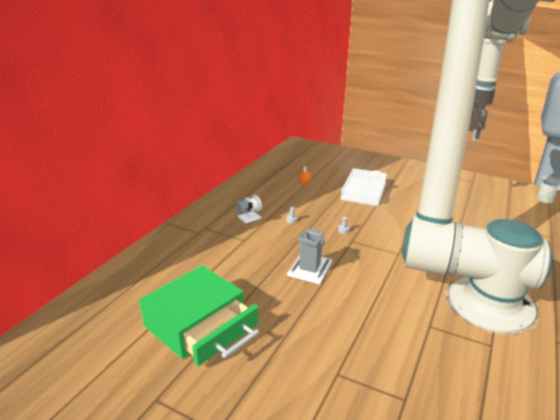

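The top view shows the magazine at about (259,258), the sinkers at (336,198) and (347,261), the reel at (316,150), the float at (435,167), the tray on the left and the lure box on the right. The side view agrees: magazine at (311,255), sinkers at (292,215) and (344,226).

Run:
```python
from h import *
s={k:v for k,v in np.load('top.npz').items()}; P=cloud(s); C=s['color']
def roi(r0,r1,c0,c1): return P[r0:r1,c0:c1].reshape(-1,3), C[r0:r1,c0:c1].reshape(-1,3).astype(int)
for nm,(r,c) in dict(a=(198,336),b=(261,347)).items():
    p,k=roi(r-18,r+18,c-18,c+18)
    for lo,hi in((38,55),(8,25)):
        q=p[(p[:,2]>lo)&(p[:,2]<hi)]; print(nm,lo,len(q),q.mean(0).round(1),q.min(0).round(1),q.max(0).round(1))
p,k=roi(225,295,225,295)
for lo,hi in((95,112),(4,16)):
    q=p[(p[:,2]>lo)&(p[:,2]<hi)]; print('mag',lo,len(q),np.median(q,0).round(1),cv2.minAreaRect(q[:,:2].astype(np.float32)))
print('table',np.nanmedian(P[300:320,100:200].reshape(-1,3),0))
for nm,(r,c) in dict(reel=(150,316),fl=(167,435)).items():
    p,k=roi(r-18,r+18,c-18,c+18); q=p[p[:,2]>15]; print(nm,q.min(0).round(),q.max(0).round())
a=C[228:292,225:295]; b=C[185:275,315:370]
cv2.imwrite('pics/z1.png',np.hstack([cv2.resize(a[...,::-1],(420,384),interpolation=cv2.INTER_CUBIC),cv2.resize(b[...,::-1],(235,384),interpolation=cv2.INTER_CUBIC)]))
```

```text
a 38 24 [ 619.1 -127.    44. ] [ 613.5 -134.    40.3] [ 625.  -120.7   47. ]
a 8 97 [ 618.  -126.1   12.8] [ 603.3 -144.2    8.3] [ 636.9 -111.6   21.8]
b 38 26 [ 451.6 -148.5   45.5] [ 446.6 -154.9   42.7] [ 456.6 -142.1   48.3]
b 8 106 [ 452.  -147.8   12.8] [ 437.1 -165.8    8.5] [ 468.2 -131.9   20. ]
mag 95 389 [464.1  85.2 103.2] ((463.4956970214844, 83.34696960449219), (65.5423812866211, 70.08563232421875), 4.276881694793701)
mag 4 741 [453.9  58.7   7.3] ((453.68597412109375, 72.00344848632812), (163.0188751220703, 163.93661499023438), 9.340341567993164)
table [333.81867338 363.01090964  -1.23497829]
reel [ 711. -113.   23.] [780. -31.  83.]
fl [ 673. -411.   16.] [ 717. -368.   73.]
```

View pics/z1.png

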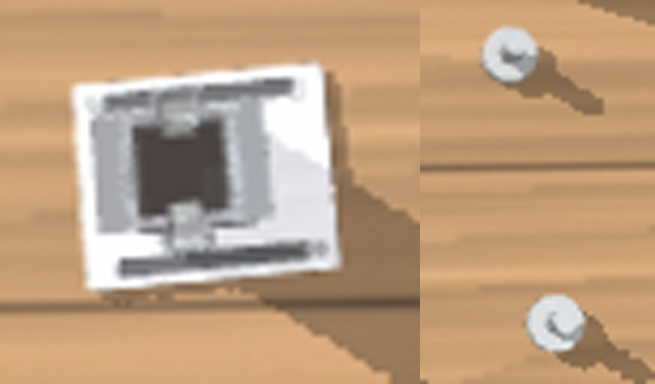

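The crop shows the foot turned by about 5°, with the flange offset to the left (+y) on the foot. The dark square mouth spans crop pixels (135..230, 122..216), and the two lips sit at the top and bottom (±x). Next I measure it more precisely.

Run:
```python
from h import *
acc=[]
for i in range(4):
    s=snap('top'); acc.append(cloud(s))
s=dict(np.load('top.npz').items()); C=s['color'].astype(int)
P=np.nanmedian(acc,0)
# plane intersections by pixel ray
M=np.array(s['cam_to_world']); o=M[:3,3]
def onplane(z):
    d=P-o; return o+d*((z-o[2])/d[...,2])[...,None]
R=(slice(225,295),slice(225,295))
F8=onplane(8.)[R]; F105=onplane(105.)[R]; Z=P[R][...,2]; c=C[R]
# foot: pixels brighter/grey (not wood): low saturation
sat=c.max(-1)-c.min(-1)
foot=((sat<45)&(c.max(-1)>40)).astype(np.uint8)
n,l,st,_=cv2.connectedComponentsWithStats(foot); k=1+np.argmax(st[1:,4]); m=l==k
q=F8[m&(Z<20)][:,:2].astype(np.float32); print('foot',cv2.minAreaRect(q),len(q))
r=cv2.minAreaRect(q); 
fl=(Z>95)
q=F105[fl][:,:2]
dark=(c.max(-1)<85)&m
for yaw in (4.3,5.3,6.3):
    a=np.radians(yaw); Rm=np.array([[np.cos(a),np.sin(a)],[-np.sin(a),np.cos(a)]])
    t=(F105[...,:2]-[463,84])@Rm.T; tx,ty=t[...,0],t[...,1]
    # flange y extents over rows |tx|<18
    g=fl&(abs(tx)<16); print(yaw,'fl y',np.percentile(ty[g],[0,2,98,100]).round(1), end=' ')
    h=dark&(abs(tx)<25)&(abs(ty)<30)&~fl
    print('hole',ty[h].min().round(1),ty[h].max().round(1),tx[h].min().round(1),tx[h].max().round(1),h.sum(),ty[h].mean(),tx[h].mean())
np.set_printoptions(linewidth=250)
print(Z[16:54:1,10:50:1].round().astype(int))
```

```text
foot ((463.48291015625, 79.59131622314453), (90.61101531982422, 111.92933654785156), 4.626671314239502) 825
4.3 fl y [-35.8 -35.2  33.4  34.1] hole -16.4 15.0 -16.5 14.9 161 -0.6397032969055411 -0.21529537266614415
5.3 fl y [-36.  -35.   33.3  34. ] hole -16.6 14.9 -16.5 14.9 161 -0.635848444647114 -0.22642694407494623
6.3 fl y [-36.2 -35.1  33.4  33.9] hole -16.7 14.8 -16.8 15.2 161 -0.6317999067928448 -0.23748954364313465
[[-1  0 -1 ...  8  9  7]
 [-1  0 -1 ... 10 12  7]
 [-2 -1  6 ...  8 10  5]
 ...
 [-3 -2 -3 ...  0  0 -2]
 [-1 -1  0 ... -3 -2 -2]
 [-1 -3 -1 ...  0 -3 -2]]
```

```bash
cat >> h.py <<'E'
from scipy.spatial.transform import Rotation as Ro
def go(x,y,z,yaw=None):
    o=robot.get_obs(); p=o['tool_pos']; q=o['eef_rot']; R=Ro.from_quat([q[1],q[2],q[3],q[0]])
    X=R.as_matrix()[:,0]; yw=np.degrees(np.arctan2(X[1],X[0]))
    d=R.as_matrix().T@(np.array([x,y,z])-p)
    T=Ro.from_euler('z',yw if yaw is None else yaw,degrees=True)*Ro.from_euler('x',180,degrees=True)
    w=np.degrees((R.inv()*T).as_rotvec())
    print('t',round(o['time_s'],2),'pos',p.round(1),'yaw',yw.round(2),'F',o['contact_force'].round(1),'open',round(o['opening'],1),'shift m',(d/1000).round(4),'rot',w.round(2))
E
python3 -c "
from h import *
go(451.9,-148.5,130,5)"
```

```text
t 0.3 pos [ 158.8 -552.5  242. ] yaw 16.03 F [-0.2 -0.7 -0.3] open 85.1 shift m [ 0.3933 -0.3073  0.1122] rot [-0.04  0.   11.03]
```

Request:
move_arm(
  targets=[
    {"x": 0.05,"y": -0.035,"z": 0.0,"wz": 2,"fingers": 1},
    {"x": 0.1,"y": -0.075,"z": 0.01,"wz": 4,"fingers": 1},
    {"x": 0.15,"y": -0.115,"z": 0.02,"wz": 6,"fingers": 1},
    {"x": 0.2,"y": -0.155,"z": 0.04,"wz": 8,"fingers": 1},
    {"x": 0.25,"y": -0.195,"z": 0.06,"wz": 10,"fingers": 1},
    {"x": 0.3,"y": -0.235,"z": 0.08,"wz": 11,"fingers": 1},
    {"x": 0.35,"y": -0.275,"z": 0.1,"wz": 11,"fingers": 1},
    {"x": 0.3933,"y": -0.3073,"z": 0.1122,"wz": 11,"fingers": 1},
    {"x": 0.3933,"y": -0.3073,"z": 0.1122,"wz": 11,"fingers": 1},
  ],
)

```text
$.targets[0]: bad value
```

```bash
python3 -c "
from h import *
go(451.9,-148.5,43,5)"
```

```text
t 0.3 pos [ 158.8 -552.5  242. ] yaw 16.03 F [-0.2 -0.7 -0.3] open 85.1 shift m [ 0.3933 -0.3072  0.1992] rot [-0.04  0.   11.03]
```

Request:
move_arm(
  targets=[
    {"x": 0.05,"y": -0.035,"z": 0.0,"wx": 0.0,"wy": 0.0,"wz": 2.0,"fingers": 1.0},
    {"x": 0.1,"y": -0.075,"z": 0.01,"wx": 0.0,"wy": 0.0,"wz": 4.0,"fingers": 1.0},
    {"x": 0.15,"y": -0.115,"z": 0.02,"wx": 0.0,"wy": 0.0,"wz": 6.0,"fingers": 1.0},
    {"x": 0.2,"y": -0.155,"z": 0.04,"wx": 0.0,"wy": 0.0,"wz": 8.0,"fingers": 1.0},
    {"x": 0.25,"y": -0.195,"z": 0.06,"wx": 0.0,"wy": 0.0,"wz": 10.0,"fingers": 1.0},
    {"x": 0.3,"y": -0.235,"z": 0.08,"wx": 0.0,"wy": 0.0,"wz": 11.0,"fingers": 1.0},
    {"x": 0.35,"y": -0.275,"z": 0.1,"wx": 0.0,"wy": 0.0,"wz": 11.0,"fingers": 1.0},
    {"x": 0.393,"y": -0.307,"z": 0.112,"wx": 0.0,"wy": 0.0,"wz": 11.0,"fingers": 1.0},
    {"x": 0.393,"y": -0.307,"z": 0.112,"wx": 0.0,"wy": 0.0,"wz": 11.0,"fingers": 1.0},
  ],
)

```text
time_s: 1.42
tool_pos: [452.6, -146.1, 129.4]
eef_rot: [-0.001, 0.999, 0.046, -0.001]
contact_force: [0.8, 0.5, -0.0]
opening: 85.1
finger_force: 0.0
```

```bash
python3 -c "
from h import *
go(451.9,-148.5,43,5)"
```

```text
t 1.43 pos [ 452.6 -146.1  129.4] yaw 5.28 F [ 0.8  0.5 -0. ] open 85.1 shift m [-0.0009  0.0025  0.0864] rot [-0.08  0.05  0.28]
```

Request:
move_arm(
  targets=[
    {"x": 0.0,"y": 0.0,"z": 0.04,"wx": 0.0,"wy": 0.0,"wz": 0.0,"fingers": 1.0},
    {"x": 0.0,"y": 0.0,"z": 0.07,"wx": 0.0,"wy": 0.0,"wz": 0.0,"fingers": 1.0},
    {"x": 0.0,"y": 0.0,"z": 0.086,"wx": 0.0,"wy": 0.0,"wz": 0.0,"fingers": 1.0},
    {"x": 0.0,"y": 0.0,"z": 0.086,"wx": 0.0,"wy": 0.0,"wz": 0.0,"fingers": 0.0},
    {"x": 0.0,"y": 0.0,"z": 0.086,"wx": 0.0,"wy": 0.0,"wz": 0.0,"fingers": -0.3},
  ],
  force=60,
)

```text
time_s: 2.05
tool_pos: [452.2, -149.9, 45.0]
eef_rot: [0.0, 0.999, 0.044, 0.001]
contact_force: [-0.1, -0.4, 0.9]
opening: 51.5
finger_force: 0.0
```

Run:
```python
from h import *
go(451.9,-148.5,43,5)
go(451.9,-148.5,43,5)
s=snap('side'); cv2.imwrite('pics/s1.png',cv2.resize(s['color'][160:290,250:430,::-1],None,fx=4,fy=4,interpolation=cv2.INTER_CUBIC))
```

```text
t 2.05 pos [ 452.2 -149.9   45. ] yaw 5.0 F [-0.1 -0.4  0.9] open 51.5 shift m [-0.0002 -0.0014  0.002 ] rot [ 0.06 -0.06 -0.  ]
t 2.05 pos [ 452.2 -149.9   45. ] yaw 5.0 F [-0.1 -0.4  0.9] open 51.5 shift m [-0.0002 -0.0014  0.002 ] rot [ 0.06 -0.06 -0.  ]
```

View pics/s1.png

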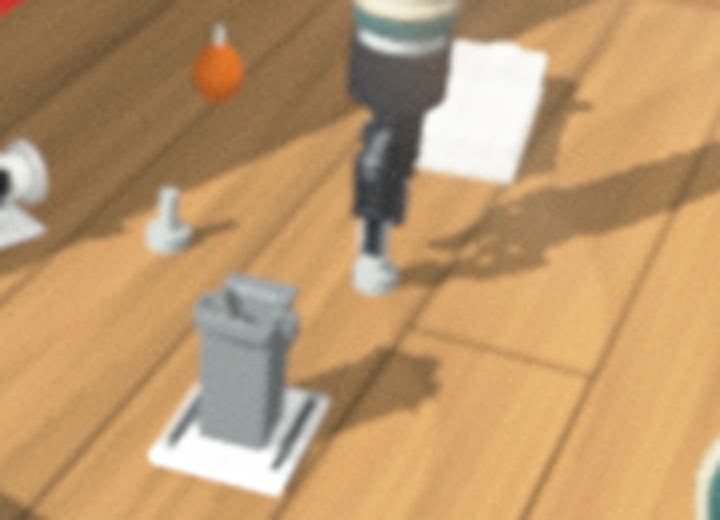

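The crop shows the open fingers around sinker b at (375,270), and the magazine with its mouth at about (250,310). The sinker is well between the fingers, so I close.

Request:
move_arm(
  targets=[
    {"x": 0.0,"y": 0.0,"z": 0.0,"wx": 0.0,"wy": 0.0,"wz": 0.0,"fingers": -0.9},
    {"x": 0.0,"y": 0.0,"z": 0.0,"wx": 0.0,"wy": 0.0,"wz": 0.0,"fingers": -1.0},
    {"x": 0.0,"y": 0.0,"z": 0.0,"wx": 0.0,"wy": 0.0,"wz": 0.0,"fingers": -1.0},
    {"x": 0.0,"y": 0.0,"z": 0.0,"wx": 0.0,"wy": 0.0,"wz": 0.0,"fingers": -1.0},
    {"x": 0.0,"y": 0.0,"z": 0.0,"wx": 0.0,"wy": 0.0,"wz": 0.0,"fingers": -1.0},
  ],
  force=60,
)

```text
time_s: 2.72
tool_pos: [452.2, -149.2, 44.9]
eef_rot: [0.0, 0.999, 0.044, 0.001]
contact_force: [-0.7, 0.2, 5.4]
opening: 10.8
finger_force: 58.6
```

Run:
```python
from h import *
go(451.9,-148.5,43,5)
```

```text
t 2.73 pos [ 452.2 -149.2   44.9] yaw 5.04 F [-0.7  0.2  5.4] open 10.8 shift m [-0.0003 -0.0008  0.0019] rot [ 0.04 -0.07  0.04]
```

Request:
move_arm(
  targets=[
    {"x": 0.0,"y": 0.0,"z": -0.03,"wx": 0.0,"wy": 0.0,"wz": 0.0,"fingers": -1.0},
    {"x": 0.0,"y": 0.0,"z": -0.08,"wx": 0.0,"wy": 0.0,"wz": 0.0,"fingers": -1.0},
    {"x": 0.0,"y": 0.0,"z": -0.13,"wx": 0.0,"wy": 0.0,"wz": 0.0,"fingers": -1.0},
    {"x": 0.0,"y": 0.0,"z": -0.13,"wx": 0.0,"wy": 0.0,"wz": 0.0,"fingers": -1.0},
  ],
  force=60,
)

```text
time_s: 3.22
tool_pos: [454.1, -150.2, 177.7]
eef_rot: [0.002, 0.999, 0.044, 0.004]
contact_force: [0.0, 0.2, -1.5]
opening: 10.8
finger_force: 58.7
```

Run:
```python
from h import *
go(463,83.2,175,5)
```

```text
t 3.23 pos [ 454.1 -150.2  177.7] yaw 5.05 F [ 0.   0.2 -1.5] open 10.8 shift m [ 0.0294 -0.2318  0.0019] rot [ 0.27 -0.42  0.05]
```

Request:
move_arm(
  targets=[
    {"x": 0.006,"y": -0.05,"z": 0.0,"wx": 0.0,"wy": 0.0,"wz": 0.0,"fingers": -1.0},
    {"x": 0.014,"y": -0.1,"z": 0.0,"wx": 0.0,"wy": 0.0,"wz": 0.0,"fingers": -1.0},
    {"x": 0.021,"y": -0.15,"z": 0.0,"wx": 0.0,"wy": 0.0,"wz": 0.0,"fingers": -1.0},
    {"x": 0.028,"y": -0.2,"z": 0.0,"wx": 0.0,"wy": 0.0,"wz": 0.0,"fingers": -1.0},
    {"x": 0.031,"y": -0.23,"z": 0.0,"wx": 0.0,"wy": 0.0,"wz": 0.0,"fingers": -1.0},
    {"x": 0.031,"y": -0.23,"z": 0.005,"wx": 0.0,"wy": 0.0,"wz": 0.0,"fingers": -1.0},
    {"x": 0.031,"y": -0.23,"z": 0.008,"wx": 0.0,"wy": 0.0,"wz": 0.0,"fingers": -1.0},
    {"x": 0.031,"y": -0.23,"z": 0.01,"wx": 0.0,"wy": 0.0,"wz": 0.0,"fingers": -1.0},
    {"x": 0.031,"y": -0.23,"z": 0.01,"wx": 0.0,"wy": 0.0,"wz": 0.0,"fingers": -1.0},
  ],
  force=60,
)

```text
time_s: 4.35
tool_pos: [462.3, 81.9, 163.9]
eef_rot: [0.0, 0.999, 0.043, -0.0]
contact_force: [0.2, -0.5, -1.3]
opening: 11.0
finger_force: 58.8
```

Run:
```python
from h import *
go(463,83.2,150,5)
s=snap('side'); t=snap('top')
cv2.imwrite('pics/s2.png',np.hstack([cv2.resize(s['color'][195:290,275:345,::-1],(400,543),interpolation=cv2.INTER_CUBIC),cv2.resize(t['color'][225:295,235:285,::-1],(388,543),interpolation=cv2.INTER_CUBIC)]))
go(463,83.2,150,5)
```

```text
t 4.35 pos [462.3  81.9 163.9] yaw 4.94 F [ 0.2 -0.5 -1.3] open 11.0 shift m [ 0.0008 -0.0013  0.0139] rot [ 0.01  0.05 -0.06]
t 4.45 pos [462.6  82.1 164.3] yaw 4.96 F [-0.8  0.9 -1.7] open 11.1 shift m [ 0.0005 -0.0011  0.0143] rot [ 0.01 -0.01 -0.04]
```

View pics/s2.png

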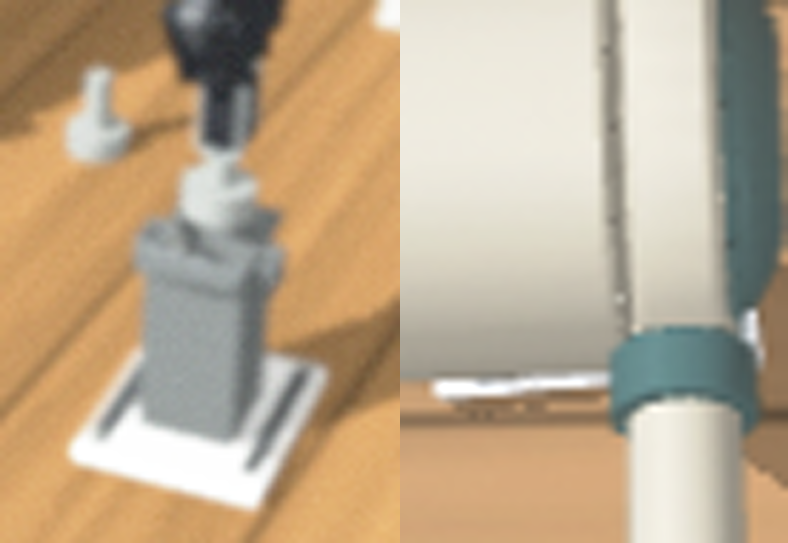

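Side crop: the held disc at (220,195) sits just above the mouth at (205,230). I descend gently.

Request:
move_arm(
  targets=[
    {"x": 0.0003,"y": -0.0004,"z": 0.005,"wx": 0.0,"wy": 0.0,"wz": 0.0,"fingers": -1.0},
    {"x": 0.0003,"y": -0.0004,"z": 0.01,"wx": 0.0,"wy": 0.0,"wz": 0.0,"fingers": -1.0},
    {"x": 0.0003,"y": -0.0004,"z": 0.0125,"wx": 0.0,"wy": 0.0,"wz": 0.0,"fingers": -1.0},
    {"x": 0.0003,"y": -0.0004,"z": 0.0145,"wx": 0.0,"wy": 0.0,"wz": 0.0,"fingers": -1.0},
    {"x": 0.0003,"y": -0.0004,"z": 0.015,"wx": 0.0,"wy": 0.0,"wz": 0.0,"fingers": -1.0},
    {"x": 0.0003,"y": -0.0004,"z": 0.015,"wx": 0.0,"wy": 0.0,"wz": 0.0,"fingers": -1.0},
  ],
  force=60,
)

```text
time_s: 5.2
tool_pos: [462.8, 83.2, 149.3]
eef_rot: [0.0, 0.999, 0.044, 0.0]
contact_force: [-1.1, -0.2, -1.1]
opening: 10.9
finger_force: 58.8
```

Request:
move_arm(
  targets=[
    {"x": 0.0,"y": 0.0,"z": 0.0005,"wx": 0.0,"wy": 0.0,"wz": 0.0,"fingers": -1.0},
    {"x": 0.0,"y": 0.0,"z": 0.001,"wx": 0.0,"wy": 0.0,"wz": 0.0,"fingers": -1.0},
    {"x": 0.0,"y": 0.0,"z": 0.0015,"wx": 0.0,"wy": 0.0,"wz": 0.0,"fingers": -1.0},
    {"x": 0.0,"y": 0.0,"z": 0.0015,"wx": 0.0,"wy": 0.0,"wz": 0.0,"fingers": -1.0},
  ],
  force=60,
)

```text
time_s: 5.7
tool_pos: [462.7, 83.2, 147.7]
eef_rot: [0.0, 0.999, 0.044, -0.0]
contact_force: [-0.7, 0.2, -1.8]
opening: 10.9
finger_force: 58.8
```

Request:
move_arm(
  targets=[
    {"x": 0.0,"y": 0.0,"z": 0.0005,"wx": 0.0,"wy": 0.0,"wz": 0.0,"fingers": -1.0},
    {"x": 0.0,"y": 0.0,"z": 0.001,"wx": 0.0,"wy": 0.0,"wz": 0.0,"fingers": -1.0},
    {"x": 0.0,"y": 0.0,"z": 0.0015,"wx": 0.0,"wy": 0.0,"wz": 0.0,"fingers": -1.0},
    {"x": 0.0,"y": 0.0,"z": 0.0015,"wx": 0.0,"wy": 0.0,"wz": 0.0,"fingers": -1.0},
  ],
  force=60,
)

```text
time_s: 6.2
tool_pos: [462.7, 83.2, 146.2]
eef_rot: [0.0, 0.999, 0.044, -0.0]
contact_force: [-0.7, 0.8, -1.1]
opening: 10.6
finger_force: 58.8
```

Request:
move_arm(
  targets=[
    {"x": 0.0,"y": 0.0,"z": 0.0005,"wx": 0.0,"wy": 0.0,"wz": 0.0,"fingers": -1.0},
    {"x": 0.0,"y": 0.0,"z": 0.001,"wx": 0.0,"wy": 0.0,"wz": 0.0,"fingers": -1.0},
    {"x": 0.0,"y": 0.0,"z": 0.0015,"wx": 0.0,"wy": 0.0,"wz": 0.0,"fingers": -1.0},
    {"x": 0.0,"y": 0.0,"z": 0.002,"wx": 0.0,"wy": 0.0,"wz": 0.0,"fingers": -1.0},
    {"x": 0.0,"y": 0.0,"z": 0.002,"wx": 0.0,"wy": 0.0,"wz": 0.0,"fingers": -1.0},
  ],
  force=60,
)

```text
time_s: 6.82
tool_pos: [462.9, 83.1, 144.4]
eef_rot: [0.0, 0.999, 0.044, 0.0]
contact_force: [1.0, 1.1, -1.0]
opening: 10.9
finger_force: 58.8
```

Request:
move_arm(
  targets=[
    {"x": 0.0,"y": 0.0,"z": 0.0007,"wx": 0.0,"wy": 0.0,"wz": 0.0,"fingers": -1.0},
    {"x": 0.0,"y": 0.0,"z": 0.0014,"wx": 0.0,"wy": 0.0,"wz": 0.0,"fingers": -1.0},
    {"x": 0.0,"y": 0.0,"z": 0.002,"wx": 0.0,"wy": 0.0,"wz": 0.0,"fingers": -1.0},
    {"x": 0.0,"y": 0.0,"z": 0.0025,"wx": 0.0,"wy": 0.0,"wz": 0.0,"fingers": -1.0},
    {"x": 0.0,"y": 0.0,"z": 0.0025,"wx": 0.0,"wy": 0.0,"wz": 0.0,"fingers": -1.0},
  ],
  force=60,
)

```text
time_s: 7.45
tool_pos: [462.8, 83.2, 141.8]
eef_rot: [0.0, 0.999, 0.044, 0.0]
contact_force: [1.3, -0.6, 0.7]
opening: 11.1
finger_force: 58.9
```

Request:
move_arm(
  targets=[
    {"x": 0.0,"y": 0.0,"z": 0.0005,"wx": 0.0,"wy": 0.0,"wz": 0.0,"fingers": -1.0},
    {"x": 0.0,"y": 0.0,"z": 0.001,"wx": 0.0,"wy": 0.0,"wz": 0.0,"fingers": -1.0},
    {"x": 0.0,"y": 0.0,"z": 0.0015,"wx": 0.0,"wy": 0.0,"wz": 0.0,"fingers": -1.0},
    {"x": 0.0,"y": 0.0,"z": 0.002,"wx": 0.0,"wy": 0.0,"wz": 0.0,"fingers": -1.0},
    {"x": 0.0,"y": 0.0,"z": 0.002,"wx": 0.0,"wy": 0.0,"wz": 0.0,"fingers": -1.0},
  ],
  force=60,
)

```text
time_s: 8.07
tool_pos: [462.7, 83.2, 139.8]
eef_rot: [0.0, 0.999, 0.044, 0.0]
contact_force: [1.5, -0.2, 3.3]
opening: 10.8
finger_force: 59.1
```

Request:
move_arm(
  targets=[
    {"x": 0.0002,"y": 0.0,"z": 0.0006,"wx": 0.0,"wy": 0.0,"wz": 0.0,"fingers": -1.0},
    {"x": 0.0004,"y": 0.0,"z": 0.0012,"wx": 0.0,"wy": 0.0,"wz": 0.0,"fingers": -1.0},
    {"x": 0.0004,"y": 0.0,"z": 0.0018,"wx": 0.0,"wy": 0.0,"wz": 0.0,"fingers": -1.0},
    {"x": 0.0004,"y": 0.0,"z": 0.0025,"wx": 0.0,"wy": 0.0,"wz": 0.0,"fingers": -1.0},
    {"x": 0.0004,"y": 0.0,"z": 0.0025,"wx": 0.0,"wy": 0.0,"wz": 0.0,"fingers": -1.0},
  ],
  force=60,
)

```text
time_s: 8.7
tool_pos: [463.2, 83.2, 137.4]
eef_rot: [0.0, 0.999, 0.044, 0.0]
contact_force: [0.6, -0.5, 4.6]
opening: 10.5
finger_force: 59.4
```

Request:
move_arm(
  targets=[
    {"x": 0.0,"y": 0.0,"z": 0.0006,"wx": 0.0,"wy": 0.0,"wz": 0.0,"fingers": -1.0},
    {"x": 0.0,"y": 0.0,"z": 0.0012,"wx": 0.0,"wy": 0.0,"wz": 0.0,"fingers": -1.0},
    {"x": 0.0,"y": 0.0,"z": 0.0018,"wx": 0.0,"wy": 0.0,"wz": 0.0,"fingers": -1.0},
    {"x": 0.0,"y": 0.0,"z": 0.0024,"wx": 0.0,"wy": 0.0,"wz": 0.0,"fingers": -1.0},
    {"x": 0.0,"y": 0.0,"z": 0.003,"wx": 0.0,"wy": 0.0,"wz": 0.0,"fingers": -1.0},
    {"x": 0.0,"y": 0.0,"z": 0.003,"wx": 0.0,"wy": 0.0,"wz": 0.0,"fingers": -1.0},
  ],
  force=60,
)

```text
time_s: 9.45
tool_pos: [462.9, 83.2, 134.0]
eef_rot: [0.0, 0.999, 0.044, -0.0]
contact_force: [1.1, 0.9, -0.3]
opening: 10.7
finger_force: 58.9
```

Request:
move_arm(
  targets=[
    {"x": 0.0,"y": 0.0,"z": 0.001,"wx": 0.0,"wy": 0.0,"wz": 0.0,"fingers": -1.0},
    {"x": 0.0,"y": 0.0,"z": 0.002,"wx": 0.0,"wy": 0.0,"wz": 0.0,"fingers": -1.0},
    {"x": 0.0,"y": 0.0,"z": 0.003,"wx": 0.0,"wy": 0.0,"wz": 0.0,"fingers": -1.0},
    {"x": 0.0,"y": 0.0,"z": 0.004,"wx": 0.0,"wy": 0.0,"wz": 0.0,"fingers": -1.0},
    {"x": 0.0,"y": 0.0,"z": 0.005,"wx": 0.0,"wy": 0.0,"wz": 0.0,"fingers": -1.0},
    {"x": 0.0,"y": 0.0,"z": 0.006,"wx": 0.0,"wy": 0.0,"wz": 0.0,"fingers": -1.0},
    {"x": 0.0,"y": 0.0,"z": 0.006,"wx": 0.0,"wy": 0.0,"wz": 0.0,"fingers": -1.0},
  ],
  force=60,
)

```text
time_s: 10.32
tool_pos: [462.9, 83.2, 128.1]
eef_rot: [0.0, 0.999, 0.044, -0.0]
contact_force: [0.9, -0.1, -0.9]
opening: 11.0
finger_force: 59.0
```

Request:
move_arm(
  targets=[
    {"x": 0.0,"y": 0.0,"z": 0.001,"wx": 0.0,"wy": 0.0,"wz": 0.0,"fingers": -1.0},
    {"x": 0.0,"y": 0.0,"z": 0.002,"wx": 0.0,"wy": 0.0,"wz": 0.0,"fingers": -1.0},
    {"x": 0.0,"y": 0.0,"z": 0.003,"wx": 0.0,"wy": 0.0,"wz": 0.0,"fingers": -1.0},
    {"x": 0.0,"y": 0.0,"z": 0.004,"wx": 0.0,"wy": 0.0,"wz": 0.0,"fingers": -1.0},
    {"x": 0.0,"y": 0.0,"z": 0.004,"wx": 0.0,"wy": 0.0,"wz": 0.0,"fingers": -1.0},
  ],
  force=60,
)

```text
time_s: 10.95
tool_pos: [463.2, 83.2, 124.3]
eef_rot: [0.0, 0.999, 0.044, 0.0]
contact_force: [0.1, 0.6, 3.2]
opening: 11.3
finger_force: 59.3
```

Request:
move_arm(
  targets=[
    {"x": 0.0,"y": 0.0,"z": 0.001,"wx": 0.0,"wy": 0.0,"wz": 0.0,"fingers": -1.0},
    {"x": 0.0,"y": 0.0,"z": 0.002,"wx": 0.0,"wy": 0.0,"wz": 0.0,"fingers": -1.0},
    {"x": 0.0,"y": 0.0,"z": 0.003,"wx": 0.0,"wy": 0.0,"wz": 0.0,"fingers": -1.0},
    {"x": 0.0,"y": 0.0,"z": 0.004,"wx": 0.0,"wy": 0.0,"wz": 0.0,"fingers": -1.0},
    {"x": 0.0,"y": 0.0,"z": 0.005,"wx": 0.0,"wy": 0.0,"wz": 0.0,"fingers": -1.0},
    {"x": 0.0,"y": 0.0,"z": 0.005,"wx": 0.0,"wy": 0.0,"wz": 0.0,"fingers": -1.0},
  ],
  force=60,
)

```text
time_s: 11.7
tool_pos: [463.0, 83.2, 119.1]
eef_rot: [0.0, 0.999, 0.044, -0.0]
contact_force: [-0.4, 0.4, 1.9]
opening: 10.7
finger_force: 59.1
```

Request:
move_arm(
  targets=[
    {"x": 0.0,"y": 0.0,"z": -0.001,"wx": 0.0,"wy": 0.0,"wz": 0.0,"fingers": -1.0},
    {"x": 0.0,"y": 0.0,"z": -0.002,"wx": 0.0,"wy": 0.0,"wz": 0.0,"fingers": -1.0},
    {"x": 0.0,"y": 0.0,"z": -0.003,"wx": 0.0,"wy": 0.0,"wz": 0.0,"fingers": -1.0},
    {"x": 0.0,"y": 0.0,"z": -0.003,"wx": 0.0,"wy": 0.0,"wz": 0.0,"fingers": -1.0},
  ],
  force=60,
)

```text
time_s: 12.2
tool_pos: [462.9, 83.2, 121.6]
eef_rot: [0.0, 0.999, 0.044, -0.0]
contact_force: [2.4, 0.5, -5.3]
opening: 10.6
finger_force: 58.6
```

Pulling up gives −5.3 N, so the lips are holding the disc. I ease down and release.

Request:
move_arm(
  targets=[
    {"x": 0.0,"y": 0.0,"z": 0.0006,"wx": 0.0,"wy": 0.0,"wz": 0.0,"fingers": -1.0},
    {"x": 0.0,"y": 0.0,"z": 0.0006,"wx": 0.0,"wy": 0.0,"wz": 0.0,"fingers": -0.6},
    {"x": 0.0,"y": 0.0,"z": 0.0006,"wx": 0.0,"wy": 0.0,"wz": 0.0,"fingers": -0.2},
    {"x": 0.0,"y": 0.0,"z": 0.0006,"wx": 0.0,"wy": 0.0,"wz": 0.0,"fingers": 0.2},
    {"x": 0.0,"y": 0.0,"z": 0.0,"wx": 0.0,"wy": 0.0,"wz": 0.0,"fingers": 0.2},
    {"x": 0.0,"y": 0.0,"z": -0.03,"wx": 0.0,"wy": 0.0,"wz": 0.0,"fingers": 1.0},
    {"x": 0.0,"y": 0.0,"z": -0.06,"wx": 0.0,"wy": 0.0,"wz": 0.0,"fingers": 1.0},
  ],
  force=60,
)

```text
time_s: 13.08
tool_pos: [462.8, 83.2, 182.8]
eef_rot: [0.0, 0.999, 0.044, -0.001]
contact_force: [0.6, -0.6, 0.4]
opening: 84.4
finger_force: 0.0
```

Run:
```python
from h import *
go(618.8,-127,175,5)
s=snap('side'); P=cloud(s); np.save('side_P.npy',P)
cv2.imwrite('pics/s3.png',cv2.resize(s['color'][205:290,275:345,::-1],(490,595),interpolation=cv2.INTER_CUBIC))
go(618.8,-127,175,5)
```

```text
t 13.07 pos [462.8  83.2 182.8] yaw 5.03 F [ 0.6 -0.6  0.4] open 84.4 shift m [0.137  0.223  0.0077] rot [0.   0.06 0.03]
t 13.12 pos [465.4  83.3 186.8] yaw 5.04 F [ 1.5 -0.   1.9] open 85.8 shift m [0.1342 0.223  0.0129] rot [ 0.03 -0.4   0.04]
```

View pics/s3.png

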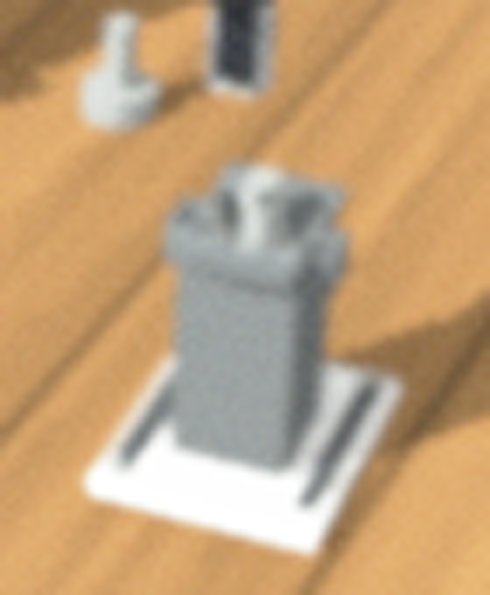

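The crop shows the first sinker seated: its stem stands upright in the mouth at (258,200) and the gripper is clear. Next is sinker a.

Request:
move_arm(
  targets=[
    {"x": 0.03,"y": 0.045,"z": 0.0,"wx": 0.0,"wy": 0.0,"wz": 0.0,"fingers": 1.0},
    {"x": 0.058,"y": 0.095,"z": 0.01,"wx": 0.0,"wy": 0.0,"wz": 0.0,"fingers": 1.0},
    {"x": 0.085,"y": 0.14,"z": 0.02,"wx": 0.0,"wy": 0.0,"wz": 0.0,"fingers": 1.0},
    {"x": 0.112,"y": 0.185,"z": 0.03,"wx": 0.0,"wy": 0.0,"wz": 0.0,"fingers": 1.0},
    {"x": 0.1367,"y": 0.2237,"z": 0.05,"wx": 0.0,"wy": 0.0,"wz": 0.0,"fingers": 1.0},
    {"x": 0.1367,"y": 0.2237,"z": 0.06,"wx": 0.0,"wy": 0.0,"wz": 0.0,"fingers": 1.0},
    {"x": 0.1367,"y": 0.2237,"z": 0.08,"wx": 0.0,"wy": 0.0,"wz": 0.0,"fingers": 1.0},
    {"x": 0.1367,"y": 0.2237,"z": 0.11,"wx": 0.0,"wy": 0.0,"wz": 0.0,"fingers": 1.0},
    {"x": 0.1367,"y": 0.2237,"z": 0.138,"wx": 0.0,"wy": 0.0,"wz": 0.0,"fingers": 0.7},
    {"x": 0.1367,"y": 0.2237,"z": 0.138,"wx": 0.0,"wy": 0.0,"wz": 0.0,"fingers": 0.3},
  ],
  force=60,
)

```text
time_s: 14.38
tool_pos: [616.4, -126.2, 42.2]
eef_rot: [-0.001, 0.999, 0.044, -0.003]
contact_force: [0.1, 0.6, 0.5]
opening: 56.2
finger_force: 0.0
```

Request:
move_arm(
  targets=[
    {"x": 0.0,"y": 0.0,"z": 0.0,"wx": 0.0,"wy": 0.0,"wz": 0.0,"fingers": -0.3},
    {"x": 0.0,"y": 0.0,"z": 0.0,"wx": 0.0,"wy": 0.0,"wz": 0.0,"fingers": -0.8},
    {"x": 0.0,"y": 0.0,"z": 0.0,"wx": 0.0,"wy": 0.0,"wz": 0.0,"fingers": -1.0},
    {"x": 0.0,"y": 0.0,"z": 0.0,"wx": 0.0,"wy": 0.0,"wz": 0.0,"fingers": -1.0},
    {"x": 0.0,"y": 0.0,"z": 0.0,"wx": 0.0,"wy": 0.0,"wz": 0.0,"fingers": -1.0},
    {"x": 0.0,"y": 0.0,"z": 0.0,"wx": 0.0,"wy": 0.0,"wz": 0.0,"fingers": -1.0},
  ],
  force=60,
)

```text
time_s: 15.12
tool_pos: [619.8, -127.6, 45.7]
eef_rot: [0.0, 0.999, 0.044, 0.001]
contact_force: [0.3, 1.7, 5.8]
opening: 10.7
finger_force: 58.6
```

Request:
move_arm(
  targets=[
    {"x": 0.0,"y": 0.0,"z": -0.05,"wx": 0.0,"wy": 0.0,"wz": 0.0,"fingers": -1.0},
    {"x": 0.0,"y": 0.0,"z": -0.1,"wx": 0.0,"wy": 0.0,"wz": 0.0,"fingers": -1.0},
    {"x": -0.02,"y": -0.03,"z": -0.14,"wx": 0.0,"wy": 0.0,"wz": 0.0,"fingers": -1.0},
    {"x": -0.046,"y": -0.076,"z": -0.146,"wx": 0.0,"wy": 0.0,"wz": 0.0,"fingers": -1.0},
    {"x": -0.074,"y": -0.122,"z": -0.146,"wx": 0.0,"wy": 0.0,"wz": 0.0,"fingers": -1.0},
    {"x": -0.1,"y": -0.164,"z": -0.146,"wx": 0.0,"wy": 0.0,"wz": 0.0,"fingers": -1.0},
    {"x": -0.122,"y": -0.2,"z": -0.146,"wx": 0.0,"wy": 0.0,"wz": 0.0,"fingers": -1.0},
    {"x": -0.1367,"y": -0.2237,"z": -0.146,"wx": 0.0,"wy": 0.0,"wz": 0.0,"fingers": -1.0},
    {"x": -0.1367,"y": -0.2237,"z": -0.146,"wx": 0.0,"wy": 0.0,"wz": 0.0,"fingers": -1.0},
    {"x": -0.1367,"y": -0.2237,"z": -0.146,"wx": 0.0,"wy": 0.0,"wz": 0.0,"fingers": -1.0},
  ],
  force=80,
)

```text
time_s: 16.38
tool_pos: [463.7, 82.7, 190.3]
eef_rot: [0.0, 0.999, 0.044, 0.0]
contact_force: [0.9, -0.1, -1.3]
opening: 10.0
finger_force: 78.3
```

Request:
move_arm(
  targets=[
    {"x": 0.0,"y": 0.0,"z": 0.005,"wx": 0.0,"wy": 0.0,"wz": 0.0,"fingers": -1.0},
    {"x": 0.0,"y": 0.0,"z": 0.01,"wx": 0.0,"wy": 0.0,"wz": 0.0,"fingers": -1.0},
    {"x": 0.0,"y": 0.0,"z": 0.015,"wx": 0.0,"wy": 0.0,"wz": 0.0,"fingers": -1.0},
    {"x": 0.0,"y": 0.0,"z": 0.018,"wx": 0.0,"wy": 0.0,"wz": 0.0,"fingers": -1.0},
    {"x": 0.0,"y": 0.0,"z": 0.018,"wx": 0.0,"wy": 0.0,"wz": 0.0,"fingers": -1.0},
  ],
  force=80,
)

```text
time_s: 17.0
tool_pos: [462.9, 83.1, 171.9]
eef_rot: [0.0, 0.999, 0.044, -0.0]
contact_force: [-0.2, 0.6, -1.2]
opening: 10.1
finger_force: 78.3
```

Run:
```python
from h import *
s=snap('side')
cv2.imwrite('pics/s4.png',cv2.resize(s['color'][190:275,275:345,::-1],(490,595),interpolation=cv2.INTER_CUBIC))
go(463.1,83.2,169,5)
```

```text
t 17.05 pos [463.1  83.2 172.2] yaw 5.03 F [ 0.4  0.2 -1.2] open 9.8 shift m [ 0.     -0.      0.0032] rot [0.01 0.01 0.03]
```

View pics/s4.png

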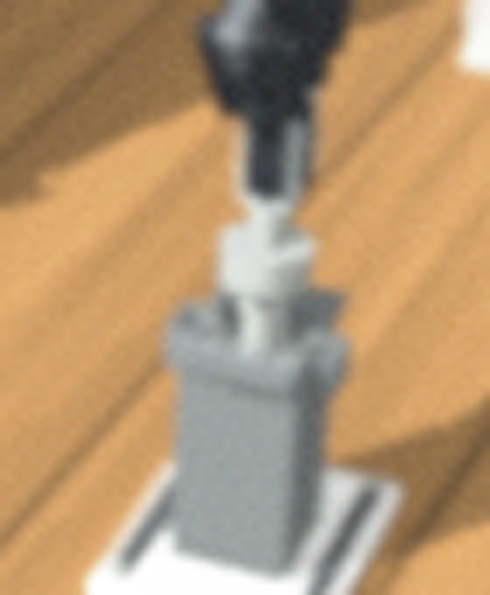

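Sinker a is held upright at (265,260), right above the stem of the first at (265,325). I push down.

Request:
move_arm(
  targets=[
    {"x": 0.0,"y": 0.0,"z": 0.002,"wx": 0.0,"wy": 0.0,"wz": 0.0,"fingers": -1.0},
    {"x": 0.0,"y": 0.0,"z": 0.004,"wx": 0.0,"wy": 0.0,"wz": 0.0,"fingers": -1.0},
    {"x": 0.0,"y": 0.0,"z": 0.006,"wx": 0.0,"wy": 0.0,"wz": 0.0,"fingers": -1.0},
    {"x": 0.0,"y": 0.0,"z": 0.008,"wx": 0.0,"wy": 0.0,"wz": 0.0,"fingers": -1.0},
    {"x": 0.0,"y": 0.0,"z": 0.01,"wx": 0.0,"wy": 0.0,"wz": 0.0,"fingers": -1.0},
    {"x": 0.0,"y": 0.0,"z": 0.01,"wx": 0.0,"wy": 0.0,"wz": 0.0,"fingers": -1.0},
  ],
  force=80,
)

```text
time_s: 17.8
tool_pos: [463.2, 83.2, 162.2]
eef_rot: [0.0, 0.999, 0.044, 0.0]
contact_force: [0.3, -0.6, 1.0]
opening: 10.2
finger_force: 78.4
```

Request:
move_arm(
  targets=[
    {"x": 0.0,"y": 0.0,"z": 0.002,"wx": 0.0,"wy": 0.0,"wz": 0.0,"fingers": -1.0},
    {"x": 0.0,"y": 0.0,"z": 0.004,"wx": 0.0,"wy": 0.0,"wz": 0.0,"fingers": -1.0},
    {"x": 0.0,"y": 0.0,"z": 0.006,"wx": 0.0,"wy": 0.0,"wz": 0.0,"fingers": -1.0},
    {"x": 0.0,"y": 0.0,"z": 0.008,"wx": 0.0,"wy": 0.0,"wz": 0.0,"fingers": -1.0},
    {"x": 0.0,"y": 0.0,"z": 0.0095,"wx": 0.0,"wy": 0.0,"wz": 0.0,"fingers": -1.0},
    {"x": 0.0,"y": 0.0,"z": 0.0095,"wx": 0.0,"wy": 0.0,"wz": 0.0,"fingers": -1.0},
  ],
  force=80,
)

```text
time_s: 18.55
tool_pos: [463.1, 83.2, 152.7]
eef_rot: [0.0, 0.999, 0.044, -0.0]
contact_force: [0.5, -0.1, 1.6]
opening: 9.7
finger_force: 78.5
```

Request:
move_arm(
  targets=[
    {"x": 0.0,"y": 0.0,"z": 0.001,"wx": 0.0,"wy": 0.0,"wz": 0.0,"fingers": -1.0},
    {"x": 0.0,"y": 0.0,"z": 0.0015,"wx": 0.0,"wy": 0.0,"wz": 0.0,"fingers": -1.0},
    {"x": 0.0,"y": 0.0,"z": 0.002,"wx": 0.0,"wy": 0.0,"wz": 0.0,"fingers": -1.0},
    {"x": 0.0,"y": 0.0,"z": 0.0025,"wx": 0.0,"wy": 0.0,"wz": 0.0,"fingers": -1.0},
    {"x": 0.0,"y": 0.0,"z": 0.003,"wx": 0.0,"wy": 0.0,"wz": 0.0,"fingers": -1.0},
    {"x": 0.0,"y": 0.0,"z": 0.003,"wx": 0.0,"wy": 0.0,"wz": 0.0,"fingers": -1.0},
  ],
  force=80,
)

```text
time_s: 19.3
tool_pos: [463.1, 83.2, 149.8]
eef_rot: [0.0, 0.999, 0.044, 0.0]
contact_force: [1.4, 0.1, 1.2]
opening: 9.7
finger_force: 78.5
```

Request:
move_arm(
  targets=[
    {"x": 0.0,"y": 0.0,"z": 0.0005,"wx": 0.0,"wy": 0.0,"wz": 0.0,"fingers": -1.0},
    {"x": 0.0,"y": 0.0,"z": 0.001,"wx": 0.0,"wy": 0.0,"wz": 0.0,"fingers": -1.0},
    {"x": 0.0,"y": 0.0,"z": 0.0015,"wx": 0.0,"wy": 0.0,"wz": 0.0,"fingers": -1.0},
    {"x": 0.0,"y": 0.0,"z": 0.0015,"wx": 0.0,"wy": 0.0,"wz": 0.0,"fingers": -1.0},
  ],
  force=80,
)

```text
time_s: 19.8
tool_pos: [463.1, 83.2, 148.3]
eef_rot: [0.0, 0.999, 0.044, 0.0]
contact_force: [-0.2, 0.5, 1.3]
opening: 9.7
finger_force: 78.5
```

Request:
move_arm(
  targets=[
    {"x": 0.0,"y": 0.0,"z": 0.0007,"wx": 0.0,"wy": 0.0,"wz": 0.0,"fingers": -1.0},
    {"x": 0.0,"y": 0.0,"z": 0.0014,"wx": 0.0,"wy": 0.0,"wz": 0.0,"fingers": -1.0},
    {"x": 0.0,"y": 0.0,"z": 0.0021,"wx": 0.0,"wy": 0.0,"wz": 0.0,"fingers": -1.0},
    {"x": 0.0,"y": 0.0,"z": 0.0028,"wx": 0.0,"wy": 0.0,"wz": 0.0,"fingers": -1.0},
    {"x": 0.0,"y": 0.0,"z": 0.0035,"wx": 0.0,"wy": 0.0,"wz": 0.0,"fingers": -1.0},
    {"x": 0.0,"y": 0.0,"z": 0.004,"wx": 0.0,"wy": 0.0,"wz": 0.0,"fingers": -1.0},
    {"x": 0.0,"y": 0.0,"z": 0.004,"wx": 0.0,"wy": 0.0,"wz": 0.0,"fingers": -1.0},
  ],
  force=80,
)

```text
time_s: 20.68
tool_pos: [463.2, 83.2, 144.4]
eef_rot: [0.0, 0.999, 0.044, 0.0]
contact_force: [1.1, 0.3, 1.9]
opening: 9.9
finger_force: 78.6
```

Request:
move_arm(
  targets=[
    {"x": 0.0,"y": 0.0,"z": 0.0006,"wx": 0.0,"wy": 0.0,"wz": 0.0,"fingers": -1.0},
    {"x": 0.0,"y": 0.0,"z": 0.0012,"wx": 0.0,"wy": 0.0,"wz": 0.0,"fingers": -1.0},
    {"x": 0.0,"y": 0.0,"z": 0.0018,"wx": 0.0,"wy": 0.0,"wz": 0.0,"fingers": -1.0},
    {"x": 0.0,"y": 0.0,"z": 0.0024,"wx": 0.0,"wy": 0.0,"wz": 0.0,"fingers": -1.0},
    {"x": 0.0,"y": 0.0,"z": 0.003,"wx": 0.0,"wy": 0.0,"wz": 0.0,"fingers": -1.0},
    {"x": 0.0,"y": 0.0,"z": 0.003,"wx": 0.0,"wy": 0.0,"wz": 0.0,"fingers": -1.0},
  ],
  force=80,
)

```text
time_s: 21.42
tool_pos: [463.2, 83.2, 141.5]
eef_rot: [0.0, 0.999, 0.044, 0.0]
contact_force: [-0.0, 0.1, 5.0]
opening: 9.9
finger_force: 78.9
```

Request:
move_arm(
  targets=[
    {"x": 0.0,"y": 0.0,"z": 0.0006,"wx": 0.0,"wy": 0.0,"wz": 0.0,"fingers": -1.0},
    {"x": 0.0,"y": 0.0,"z": 0.0012,"wx": 0.0,"wy": 0.0,"wz": 0.0,"fingers": -1.0},
    {"x": 0.0,"y": 0.0,"z": 0.0018,"wx": 0.0,"wy": 0.0,"wz": 0.0,"fingers": -1.0},
    {"x": 0.0,"y": 0.0,"z": 0.0024,"wx": 0.0,"wy": 0.0,"wz": 0.0,"fingers": -1.0},
    {"x": 0.0,"y": 0.0,"z": 0.003,"wx": 0.0,"wy": 0.0,"wz": 0.0,"fingers": -1.0},
    {"x": 0.0,"y": 0.0,"z": 0.003,"wx": 0.0,"wy": 0.0,"wz": 0.0,"fingers": -1.0},
  ],
  force=80,
)

```text
time_s: 22.18
tool_pos: [463.4, 83.2, 138.7]
eef_rot: [0.0, 0.999, 0.044, 0.0]
contact_force: [-0.7, 0.2, 7.3]
opening: 10.1
finger_force: 79.2
```

Request:
move_arm(
  targets=[
    {"x": 0.0,"y": 0.0,"z": 0.0006,"wx": 0.0,"wy": 0.0,"wz": 0.0,"fingers": -1.0},
    {"x": 0.0,"y": 0.0,"z": 0.0012,"wx": 0.0,"wy": 0.0,"wz": 0.0,"fingers": -1.0},
    {"x": 0.0,"y": 0.0,"z": 0.0018,"wx": 0.0,"wy": 0.0,"wz": 0.0,"fingers": -1.0},
    {"x": 0.0,"y": 0.0,"z": 0.0024,"wx": 0.0,"wy": 0.0,"wz": 0.0,"fingers": -1.0},
    {"x": 0.0,"y": 0.0,"z": 0.003,"wx": 0.0,"wy": 0.0,"wz": 0.0,"fingers": -1.0},
    {"x": 0.0,"y": 0.0,"z": 0.0035,"wx": 0.0,"wy": 0.0,"wz": 0.0,"fingers": -1.0},
    {"x": 0.0,"y": 0.0,"z": 0.0035,"wx": 0.0,"wy": 0.0,"wz": 0.0,"fingers": -1.0},
  ],
  force=80,
)

```text
time_s: 23.05
tool_pos: [463.1, 83.2, 134.7]
eef_rot: [0.0, 0.999, 0.044, -0.0]
contact_force: [1.8, 0.5, 4.5]
opening: 9.7
finger_force: 78.9
```

Request:
move_arm(
  targets=[
    {"x": 0.0,"y": 0.0,"z": 0.001,"wx": 0.0,"wy": 0.0,"wz": 0.0,"fingers": -1.0},
    {"x": 0.0,"y": 0.0,"z": 0.002,"wx": 0.0,"wy": 0.0,"wz": 0.0,"fingers": -1.0},
    {"x": 0.0,"y": 0.0,"z": 0.003,"wx": 0.0,"wy": 0.0,"wz": 0.0,"fingers": -1.0},
    {"x": 0.0,"y": 0.0,"z": 0.004,"wx": 0.0,"wy": 0.0,"wz": 0.0,"fingers": -1.0},
    {"x": 0.0,"y": 0.0,"z": 0.005,"wx": 0.0,"wy": 0.0,"wz": 0.0,"fingers": -1.0},
    {"x": 0.0,"y": 0.0,"z": 0.006,"wx": 0.0,"wy": 0.0,"wz": 0.0,"fingers": -1.0},
    {"x": 0.0,"y": 0.0,"z": 0.007,"wx": 0.0,"wy": 0.0,"wz": 0.0,"fingers": -1.0},
    {"x": 0.0,"y": 0.0,"z": 0.008,"wx": 0.0,"wy": 0.0,"wz": 0.0,"fingers": -1.0},
    {"x": 0.0,"y": 0.0,"z": 0.008,"wx": 0.0,"wy": 0.0,"wz": 0.0,"fingers": -1.0},
  ],
  force=80,
)

```text
time_s: 24.18
tool_pos: [463.0, 83.2, 126.6]
eef_rot: [0.0, 0.999, 0.044, -0.0]
contact_force: [0.5, 0.1, 5.1]
opening: 10.2
finger_force: 78.9
```

Request:
move_arm(
  targets=[
    {"x": 0.0,"y": 0.0,"z": 0.001,"wx": 0.0,"wy": 0.0,"wz": 0.0,"fingers": -1.0},
    {"x": 0.0,"y": 0.0,"z": 0.002,"wx": 0.0,"wy": 0.0,"wz": 0.0,"fingers": -1.0},
    {"x": 0.0,"y": 0.0,"z": 0.003,"wx": 0.0,"wy": 0.0,"wz": 0.0,"fingers": -1.0},
    {"x": 0.0,"y": 0.0,"z": 0.004,"wx": 0.0,"wy": 0.0,"wz": 0.0,"fingers": -1.0},
    {"x": 0.0,"y": 0.0,"z": 0.005,"wx": 0.0,"wy": 0.0,"wz": 0.0,"fingers": -1.0},
    {"x": 0.0,"y": 0.0,"z": 0.0055,"wx": 0.0,"wy": 0.0,"wz": 0.0,"fingers": -1.0},
    {"x": 0.0,"y": 0.0,"z": 0.0055,"wx": 0.0,"wy": 0.0,"wz": 0.0,"fingers": -1.0},
  ],
  force=80,
)

```text
time_s: 25.05
tool_pos: [463.0, 83.2, 121.1]
eef_rot: [0.0, 0.999, 0.044, -0.0]
contact_force: [0.3, 0.9, 2.9]
opening: 10.0
finger_force: 78.8
```

Request:
move_arm(
  targets=[
    {"x": 0.0,"y": 0.0,"z": 0.0007,"wx": 0.0,"wy": 0.0,"wz": 0.0,"fingers": -1.0},
    {"x": 0.0,"y": 0.0,"z": 0.0007,"wx": 0.0,"wy": 0.0,"wz": 0.0,"fingers": -1.0},
    {"x": 0.0,"y": 0.0,"z": -0.0005,"wx": 0.0,"wy": 0.0,"wz": 0.0,"fingers": -1.0},
    {"x": 0.0,"y": 0.0,"z": -0.0015,"wx": 0.0,"wy": 0.0,"wz": 0.0,"fingers": -1.0},
    {"x": 0.0,"y": 0.0,"z": -0.0022,"wx": 0.0,"wy": 0.0,"wz": 0.0,"fingers": -1.0},
    {"x": 0.0,"y": 0.0,"z": -0.0022,"wx": 0.0,"wy": 0.0,"wz": 0.0,"fingers": -1.0},
  ],
  force=80,
)

```text
time_s: 25.8
tool_pos: [462.8, 83.2, 122.6]
eef_rot: [0.0, 0.999, 0.044, -0.0]
contact_force: [3.6, 1.1, -8.5]
opening: 10.0
finger_force: 77.9
```

Held by the lips (−8.5 N pull). I ease down, release and retreat.

Request:
move_arm(
  targets=[
    {"x": 0.0,"y": 0.0,"z": 0.0008,"wx": 0.0,"wy": 0.0,"wz": 0.0,"fingers": -1.0},
    {"x": 0.0,"y": 0.0,"z": 0.0008,"wx": 0.0,"wy": 0.0,"wz": 0.0,"fingers": -0.6},
    {"x": 0.0,"y": 0.0,"z": 0.0008,"wx": 0.0,"wy": 0.0,"wz": 0.0,"fingers": -0.2},
    {"x": 0.0,"y": 0.0,"z": 0.0008,"wx": 0.0,"wy": 0.0,"wz": 0.0,"fingers": 0.2},
    {"x": 0.0,"y": 0.0,"z": 0.0,"wx": 0.0,"wy": 0.0,"wz": 0.0,"fingers": 0.2},
    {"x": 0.0,"y": 0.0,"z": -0.03,"wx": 0.0,"wy": 0.0,"wz": 0.0,"fingers": 0.5},
    {"x": 0.0,"y": 0.0,"z": -0.07,"wx": 0.0,"wy": 0.0,"wz": 0.0,"fingers": 0.5},
    {"x": 0.0,"y": 0.0,"z": -0.1,"wx": 0.0,"wy": 0.0,"wz": 0.0,"fingers": 0.5},
    {"x": 0.0,"y": 0.0,"z": -0.1,"wx": 0.0,"wy": 0.0,"wz": 0.0,"fingers": 0.5},
    {"x": 0.0,"y": 0.0,"z": -0.1,"wx": 0.0,"wy": 0.0,"wz": 0.0,"fingers": 0.5},
  ],
  force=80,
)

```text
time_s: 27.05
tool_pos: [462.4, 83.2, 222.7]
eef_rot: [0.0, 0.999, 0.044, -0.001]
contact_force: [0.5, -0.1, -0.1]
opening: 64.1
finger_force: 0.0
```

Run:
```python
from h import *
s=snap('side'); P=cloud(s)
R=P[205:245,295:330].reshape(-1,3); q=R[(R[:,2]>112)&(R[:,2]<140)]; print('above flange',len(q),q.mean(0).round(1),q.max(0).round(1))
cv2.imwrite('pics/s5.png',cv2.resize(s['color'][190:275,275:345,::-1],(490,595),interpolation=cv2.INTER_CUBIC))
go(463.1,83.2,222,5)
```

```text
above flange 32 [462.4  85.2 119.8] [469.   92.4 124.5]
t 27.1 pos [462.1  83.2 222.2] yaw 5.03 F [ 0.4 -0.8 -0.4] open 64.0 shift m [0.001  0.0001 0.0002] rot [-0.    0.15  0.03]
```

View pics/s5.png

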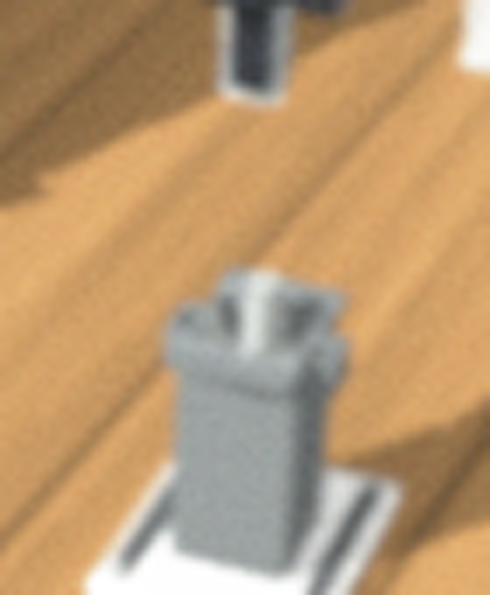

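The second sinker's stem stands upright in the mouth at (260,310), with its top at about 123–124 mm, which matches home. The gripper is clear of it.

```bash
python3 -c "
from h import *
print(robot.job_done())"
```

```text
the job is handed in; nothing more can be done
None
```

Both sinkers are loaded and released under the magazine's lips, each confirmed held by a gentle upward pull, and the job was handed in at about 27 s; the judge's result was not shown to me.

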